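# Shut and padlock the controlled-drug case

## Task

Lock up the controlled-drug case: lower its lid shut without slamming it, swing the padlock's raised shackle round so that its free leg stands over the hole in the lid's hasp eye, and press the shackle down through the eye into the padlock until the pawl inside clicks and it stays down by itself. Feel your way: the lock catches a little higher or lower each time, and its worn pawl jams if the shackle is forced, so never push harder than about 14 N. Leave the vial, the marker, the forceps and the small carton where they are.

Things in the scene. Friction and masses are not known exactly. Their poses are not given: they have to be found in the camera images.
- drug_case: Stainless case, 124 (x) x 234 (y) x 54 mm high when shut, screwed to the table; syringes inside below the rim. Origin: centre of its underside (z 0); x points from the front to the hinge side, y left seen from the front, z up. The front (-x) faces the robot to within 0.3 rad and carries a steel pocket with a padlock. In force rules: the case with lid, eye and lock.
- drug_case_lid (a joint): Lid angle, rad: 0 shut, 1.82 fully open, starts at 1.25 to 1.65 (about upright). Shut, the lid covers x -63 to 62, y -118 to 118 mm of the case frame, its flat top at z 53.5 mm, 15.5 mm above the hinge line. A stiff hinge (0.12 N m) holds it open; below about 0.7 rad it may sink shut slowly by itself.
- lid_hinge (a point): Middle of the lid's hinge line, which runs along the case's y: at x 62, y 0, z 38 mm of the case frame.
- eye_hole (a point): Centre of the hole in the hasp eye, on the eye's upper face. The eye is a level steel plate, 36 x 28 x 3 mm, standing out from the lid's front and moving with it; the hole is 11 mm wide. With the lid shut it lies right above the lock's bore: x -85, y -15, z 37 mm of the case frame.
- toe_bore (a point): Mouth of the bore for the free leg in the padlock's top: x -85, y -15, z 32 mm of the case frame. The padlock is a brass block, 24 (x) x 52 (y) x 30 mm, centred at x -85, y 0 mm, top at z 32 mm, held fast upright in a steel pocket that reaches forward to x -100 mm.
- shackle: The padlock's steel shackle, an upright U of 8 mm round bar, legs 30 mm apart on centres, joined above by a half-round bow. Origin: on the axis of the heel leg, which stays in the lock at x -85, y 15 mm of the case frame, level with the table when shackle_lift is 0. The free (toe) leg stands 30 mm off in the shackle's own -y.
- shackle_lift (a joint): Height of the shackle, m: 0.024 raised (start), about 0 locked. A spring (110 N/m) pushes it up, 1 N raised, 3.5 N down: it rises again unless the pawl holds it. Off the hole by over 0.1 rad, the free leg sits on the eye at 0.020 and cannot enter. Going down in the bore it meets the pawl at 0.001 to 0.011.
- heel_axis (a point): Top of the lock at the heel leg's axis: x -85, y 15, z 32 mm of the case frame. How the lock feels: from the pawl on the push needed grows to 7 to 9 N; 5 to 7 mm deeper the pawl snaps over and it drops; a hard stop follows 1.5 mm lower. Pawl and stop sit up to 4.5 mm higher or lower each time, unseen: shackle_lift ends between -0.005 and 0.005.
- shackle_swing (a joint): Turn of the shackle about its heel leg, rad: 0 = free leg over the eye hole, bow parallel to the case's front; grows as the free leg swings out toward the robot and on to the left; limits -0.4, 2.75, starts 1.2 to 2.5. Free leg in the case frame: x -85 - 30 sin, y 15 - 30 cos (mm). Friction (0.04 N m) keeps it where it is left; pushed fast, it coasts.
- shackle_toe (a point): Lowest point of the free leg's round end: 41 mm above the table when raised, 17 mm with shackle_lift 0. A small notch for the pawl is just above it.
- shackle_top (a point): Highest point of the bow, midway between the legs: 88 mm above the table when raised, 64 mm with shackle_lift 0. The place to press.
- brown_vial: Bystander: brown glass vial with red cap, 43 mm wide, 77 mm high, standing to the left of the case. Origin: centre of its underside.
- marker: Bystander: white marker pen with blue cap, 14 x 132 x 15 mm, lying in front of the case on the right. Origin: centre of its underside.
- forceps: Bystander: steel forceps, 19 x 132 x 10 mm, lying in front of the case on the left. Origin: centre of its underside.
- thread_box: Bystander: small white carton, 77 x 95 x 40 mm, to the right of the case. Origin: centre of its underside.

How it is judged:
By the outcome, as a careful person would: the job done as asked, in the order asked, and still so for the second after the job is handed in, with the robot touching nothing.
It also fails if it takes over 51 s, if anything falls off the work surface, if the arm or the gripper's body presses on something with over 40 N, if the wrist force passes 120 N, or if a joint passes its speed limit or range.

## Robot

A 7-joint arm with a two-finger parallel gripper is mounted at the origin on a cart in front of the work surface, level with it; the furniture and walls round the work are solid. World frame = base frame: x ahead of the robot, y to its left, z up, the work surface at z = 0. Lengths are in m, angles in rad, forces in N, time in s.
With the tool pointing down it reaches from about 0.4 to 0.925 m from the base axis. Payload 5.6 kg.
Tool frame: the origin (TCP) lies at the very end of the fingers, on their centre line; the grasp point (between the pads) lies 19 mm behind it; z points along the fingers, y is the line along which they close (so a half turn about z gives the same grasp; the last joint's range is limited). The gripper opens to 85 mm and grips with 20 to 120 N. Pads are 22 mm wide; open, the fingers measure 114 mm over their backs; the gripper's body (76 mm by 85 mm) begins 54 mm behind the grasp point. The pads swing forward as they close: fully open they stand 13 mm farther back than shut.
Start: joints at [-1.38, 0.468, -0.012, 1.603, 0.006, 1.071, -0.056], TCP at [0.151, 0.632, 0.231] pointing down, gripper open.
Joint ranges: [-2.53, 2.53], [-0.31, 2.02], [-1.57, 1.55], [0.28, 2.44], [-1.29, 4.43], [0.15, 1.84], [-2.92, 2.92]. Speed limits (rad/s): [2.57, 2.57, 3.14, 3.14, 3.14, 3.14, 3.14].

## Interface

Orientations are given as a 3x3 rotation matrix whose columns are the frame's x, y, z axes.
In Python, from workcell import robot, cams, finish_job, models gives the robot as it stands.
- The arm moves only by the tool servo_tool, never from a script. Its arguments are lists of equal length, an entry for each row: "offset": the shift along the world's x, y, z in m, a list of three; "turn": the turn, a rotation vector about the world's x, y, z in rad, a list of three; "claw": the closure in counts, from 0 (fully open) to 255 (shut). A call has exactly 8 rows; each row shifts and turns the commanded pose from where the row before left it; what a row does not reach is not made up. A row lasts 1/8 s, in which the tool goes at most 62.5 mm and 10.7 degrees, less where a joint would pass 70% of its speed; a pose out of reach is approached as far as the arm can. A call with a gripper value outside its range is refused whole. The fingers move at their own pace and stop on an object; "force" is the grip in N (left out, the last holds). Time passes only in rows, so rows that do not move let the fingers close, or fill a call up. It gives the time, the measured TCP pose, the force, the opening and the grip force at its end, in the units of the state.
- robot.get_state(): the state, without advancing time (a new reading comes with each control period).
- cams.snapshot(name): name is "scene" or "top" or "wrist"; returns a dict with "frame" (480x640x3 uint8, red, green, blue), "z_map" (480x640 float32, m along the optical axis (not along the pixel's ray), 0 where there is no reading), "intrinsics" (3x3 intrinsics, pixels), "world_from_camera" (4x4, takes a point from camera to world coordinates). Camera axes: x right, y down, z forward; pixel columns grow to the right and rows downward; lengths in m; the calibration is good to about 2 mm. A picture is of the moment at which its call begins.
- finish_job(): hands the job in; it is judged then, once.
Trained networks look in the newest picture that a camera, given by its name, has taken for a name from the list of things; names that differ only in an ending like _2 or _b are one class to them, and where a whole thing is asked for, a point or a joint stands for the part that bears it (a point fixed in the world has none). Each returns a list of dicts, best first, with "conf" (0 to 1); they miss things now and then, are a little off and sometimes report something else, mostly with a low value. They report only what shows in the picture. A call takes as long as a camera call.
- models.masks_of(camera, target): "region" (480x640 bool, what is visible of it) and "at" ([column, row] in pixels, amid what is visible of it).
The state is a dict: "t": time; "qpos": joint angles; "qvel": joint speeds; "tau": joint torques, N m; "position": TCP position; "eef_rot": TCP orientation; "force": force on the tool from outside, world axes, zero at the start; "moment": the same for the moment, N m; "gripper_width": finger opening in m; "grip_force": force on a finger pad.
Only numpy, scipy, OpenCV 4.12 (cv2) and the standard library are available. Lean on these libraries where they do the work, as an engineer would, in place of code of your own. Each camera call takes 0.05 s, during which the arm holds its last target. There are 200 camera calls.

## Working session

There is one attempt and no reset: what is moved stays moved. The work goes in short steps, Python scripts to look and compute and a tool call to move; the robot and the scene stay as the last step left them, time stands still between calls to the robot, and variables do not carry over. Pictures are saved under pics/ and viewed, at most 10 in all, crops included, and the job is handed in when it is done.

Besides the shell and the picture viewer there is one more tool, called after "Request:" by a JSON object that holds its "op" and its "data", one argument or row to a line. servo_tool: Moves the arm, as the interface text tells. Its arguments: {"type":"object","properties":{"offset":{"type":"array"},"turn":{"type":"array"},"claw":{"type":"array"},"force":{"type":"number"}},"required":["offset","turn","claw"]}

```bash
mkdir -p pics
cat > h.py <<'E'
import numpy as np, cv2
from workcell import robot, cams, finish_job, models
def snap(n):
    s=cams.snapshot(n); return s
def pts(s,mask=None):
    z=s["z_map"]; K=s["intrinsics"]; T=s["world_from_camera"]
    m=z>0
    if mask is not None: m&=mask
    v,u=np.nonzero(m); d=z[v,u]
    P=np.c_[(u-K[0,2])/K[0,0]*d,(v-K[1,2])/K[1,1]*d,d]
    return P@T[:3,:3].T+T[:3,3]
def save(s,n): cv2.imwrite("pics/"+n+".png",s["frame"][:,:,::-1])
E
python3 - <<'E'
from h import *
st=robot.get_state();print(st["t"],st["position"],st["eef_rot"],st["force"])
a=[]
for c in ["scene","top"]:
    s=snap(c);a.append(s["frame"])
    print(c,s["world_from_camera"].round(3).tolist())
    for t in ["drug_case","drug_case_lid","shackle","brown_vial","marker","forceps","thread_box"]:
        for r in models.masks_of(c,t)[:2]:
            P=pts(s,r["region"])
            print(t,round(r["conf"],2),np.round(r["at"]),r["region"].sum(),np.median(P,0).round(3),np.percentile(P,2,axis=0).round(3),np.percentile(P,98,axis=0).round(3))
    save(s,"a_"+c)
E
```

```text
0.0 [0.15054212 0.63173068 0.23027684] [[-9.72771740e-01  2.31765056e-01 -3.16517027e-04]
 [ 2.31765244e-01  9.72770037e-01 -1.82406993e-03]
 [-1.14857390e-04 -1.84776133e-03 -9.99998286e-01]] [ 1.54009613  1.25282771 -0.9466034 ]
scene [[0.404, -0.709, 0.578, 0.036], [-0.915, -0.306, 0.264, -0.231], [-0.01, -0.635, -0.772, 0.727], [0.0, 0.0, 0.0, 1.0]]
drug_case 0.82 [358. 248.] 14780 [ 0.586 -0.089  0.03 ] [ 0.453 -0.199  0.002] [0.626 0.032 0.163]
drug_case_lid 0.57 [369. 213.] 5662 [ 0.613 -0.088  0.1  ] [ 0.577 -0.194  0.039] [0.627 0.035 0.181]
shackle 0.56 [322. 283.] 212 [ 0.455 -0.065  0.073] [ 0.437 -0.076  0.032] [ 0.466 -0.051  0.087]
shackle 0.37 [370. 212.] 5583 [ 0.613 -0.088  0.099] [ 0.577 -0.192  0.039] [0.627 0.034 0.183]
brown_vial 0.62 [242. 251.] 748 [0.479 0.105 0.051] [0.468 0.092 0.005] [0.501 0.127 0.078]
brown_vial 0.23 [316. 287.] 78 [ 0.443 -0.058  0.081] [ 0.437 -0.074  0.048] [ 0.462 -0.054  0.087]
marker 0.88 [390. 337.] 605 [ 0.444 -0.194  0.011] [ 0.389 -0.23  -0.001] [ 0.502 -0.158  0.015]
marker 0.36 [371. 212.] 5596 [ 0.613 -0.087  0.1  ] [ 0.577 
[... 628 characters left out ...]
[0.615 0.033 0.164]
shackle 0.63 [457. 212.] 2328 [ 0.58  -0.272  0.04 ] [ 0.545 -0.322  0.003] [ 0.619 -0.23   0.043]
shackle 0.62 [350. 284.] 112 [ 0.45  -0.063  0.083] [ 0.436 -0.077  0.031] [ 0.465 -0.052  0.089]
brown_vial 0.59 [251. 263.] 560 [0.484 0.108 0.058] [ 0.467  0.09  -0.   ] [0.506 0.131 0.079]
marker 0.65 [418. 288.] 464 [ 0.442 -0.195  0.012] [ 0.388 -0.229  0.007] [ 0.496 -0.16   0.017]
marker 0.22 [360. 228.] 11722 [ 0.558 -0.084  0.021] [ 0.457 -0.202  0.001] [0.615 0.034 0.164]
forceps 0.57 [324. 292.] 13 [ 0.436 -0.025  0.007] [ 0.42  -0.029  0.003] [0.439 0.077 0.009]
thread_box 0.97 [456. 208.] 2394 [ 0.581 -0.272  0.04 ] [ 0.545 -0.322 -0.   ] [ 0.622 -0.23   0.043]
```

Run:
```python
import cv2,numpy as np
a=cv2.imread("pics/a_scene.png")[130:380,190:450];b=cv2.imread("pics/a_top.png")[130:340,220:520]
a=cv2.resize(a,None,fx=2.2,fy=2.2,interpolation=cv2.INTER_CUBIC)
cv2.imwrite("pics/c1.png",a)
cv2.imwrite("pics/c2.png",cv2.resize(b,None,fx=2.5,fy=2.5,interpolation=cv2.INTER_CUBIC))
```

```text
(no output)
```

View pics/c1.png

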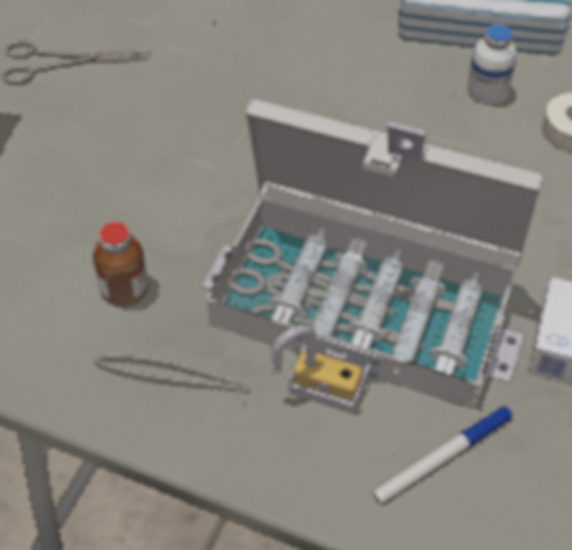

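View pics/c2.png

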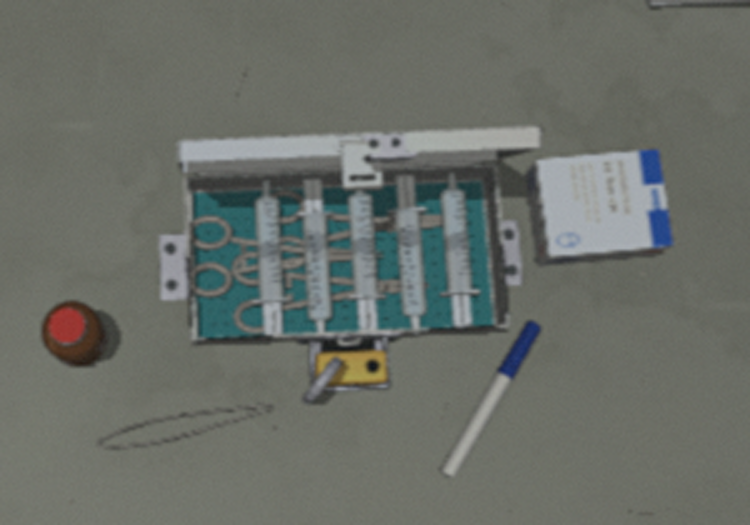

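Run:
```python
from h import *
for c in ["scene","top"]:
    s=snap(c)
    r=models.masks_of(c,"drug_case")[0]; P=pts(s,r["region"])
    R=P[(P[:,2]>.030)&(P[:,2]<.048)&(P[:,0]>.47)]
    rect=cv2.minAreaRect(R[:,:2].astype(np.float32)*1000); print(c,"rim",rect,len(R),np.percentile(R[:,2],[5,50,95]))
    L=models.masks_of(c,"drug_case_lid")[0]; Q=pts(s,cv2.erode(L["region"].astype(np.uint8),np.ones((3,3)))>0)
    Q=Q[Q[:,2]>.06]; cen=np.median(Q,0)
    # RANSAC plane
    rng=np.random.default_rng(0);best=0
    for i in range(500):
        a=Q[rng.choice(len(Q),3,0)];n=np.cross(a[1]-a[0],a[2]-a[0]);n/=np.linalg.norm(n)+1e-12
        k=abs((Q-a[0])@n)<.0025
        if k.sum()>best:best=k.sum();I=k
    q=Q[I];m=q.mean(0);n=np.linalg.svd(q-m)[2][2];n*=-np.sign(n[0])
    print("lid plane n",n,"at",m,best,len(Q),"yaw",np.arctan2(-n[1],-n[0]),"angle from vert",np.arcsin(n[2]))
    print("ext",np.percentile(Q,[0.5,99.5],axis=0).round(4).tolist())
    f=s["frame"].astype(int); y=((f[:,:,0]-f[:,:,2])>60)&(f[:,:,1]-f[:,:,2]>30)
    v,u=np.nonzero(y)
    B=pts(s,y);B=B[(B[:,0]>.4)&(B[:,0]<.5)&(abs(B[:,1]+.08)<.06)]
    T=B[(B[:,2]>.027)&(B[:,2]<.037)]
    print("brass",len(B),len(T),cv2.minAreaRect(T[:,:2].astype(np.float32)*1000),T.mean(0))
    for sr in models.masks_of(c,"shackle"):
        S=pts(s,sr["region"])
        if np.median(S[:,0])>.5: continue
        H=S[(S[:,2]>.075)]
        l=cv2.fitLine(H[:,:2].astype(np.float32),cv2.DIST_HUBER,0,.01,.01).ravel()
        print("shackle",sr["conf"],len(S),len(H),H.mean(0),l, H[:,2].max()); print((S[S[:,2]>.04][::6]*1000).round().astype(int).tolist())
```

```text
scene rim ((548.4932250976562, -83.37432861328125), (158.20089721679688, 233.18885803222656), 2.3141236305236816) 2243 [0.03037407 0.03832674 0.04439957]
lid plane n [-0.97627612 -0.04129101 -0.21255585] at [ 0.61290205 -0.08366714  0.10452174] 3074 4077 yaw 0.04226920406211291 angle from vert -0.2141898431946489
ext [[0.566, -0.1956, 0.0606], [0.6255, 0.0353, 0.193]]
brass 280 279 ((464.0855712890625, -86.99821472167969), (23.77101707458496, 51.21288299560547), 4.572972774505615) [ 0.46294238 -0.08979509  0.03102627]
shackle 0.51 215 95 [ 0.44991636 -0.06266541  0.0826601 ] [ 0.7485396  -0.66309005  0.44921586 -0.06224912] 0.08854548640240012
[[457, -64, 86], [452, -61, 88], [458, -69, 86], [452, -60, 85], [457, -69, 83], [450, -58, 84], [453, -67, 84], [463, -74, 76], [449, -63, 85], [457, -71, 78], [445, -58, 84], [461, -70, 70], [443, -55, 83], [461, -69, 66], [441, -54, 81], [461, -70, 64], [440, -53, 79], [461, -72, 62], [440, -55, 77], [461, -73, 60], [440, -57, 76], [464, -76, 55], [461, -70, 53], [438, -54, 71], [462, -75, 51], [461, -70, 46], [438, -54, 66], [462, -75, 45], [461, -72, 41], [439, -57, 59], [437, -54, 55], [440, -57, 48], [438, -56, 45]]
top rim ((544.9091186523438, -86.3349838256836), (149.54734802246094, 232.64573669433594), 2.404139518737793) 1643 [0.03031659 0.0376474  0.04231713]
lid plane n [-0.1166234  -0.00237179  0.99317338] at [ 0.59068829 -0.08132446  0.16167606] 1041 1331 yaw 0.0203343448444718 angle from vert 1.4538826510406566
ext [[0.5647, -0.1992, 0.0983], [0.607, 0.0288, 0.1989]]
brass 220 218 ((463.67626953125, -88.68832397460938), (21.8568058013916, 48.85091018676758), 0.9708119034767151) [ 0.46407934 -0.09154269  0.0317702 ]Traceback (most recent call last):
  File "<stdin>", line 27, in <module>
cv2.error: OpenCV(4.12.0) /io/opencv/modules/imgproc/src/linefit.cpp:50: error: (-215:Assertion failed) count > 0 in function 'fitLine2D_wods'
```

Request:
{"op": "servo_tool", "data": {
  "offset": [
    [0.033,-0.0445,0.01],
    [0.033,-0.0445,0.01],
    [0.033,-0.0445,0.01],
    [0.033,-0.0445,0.01],
    [0.033,-0.0445,0.01],
    [0.033,-0.0445,0.01],
    [0.033,-0.0445,0],
    [0.033,-0.0445,0]
  ],
  "turn": [
    [0,0,0.0175],
    [0,0,0.0175],
    [0,0,0.0175],
    [0,0,0.0175],
    [0,0,0.0175],
    [0,0,0.0175],
    [0,0,0.0175],
    [0,0,0.0175]
  ],
  "claw": [255,255,255,255,255,255,255,255],
  "force": 60
}}

```text
t: 2.2
position: [0.4156, 0.2748, 0.2919]
eef_rot: [[-0.996, 0.093, 0.001], [0.093, 0.996, 0.001], [-0.001, 0.001, -1.0]]
force: [0.8, 0.7, -0.7]
gripper_width: 0.0005
grip_force: 0.0
```

Request:
{"op": "servo_tool", "data": {
  "offset": [
    [0.033,-0.0445,0],
    [0.033,-0.0445,0],
    [0.033,-0.0445,0],
    [0.033,-0.0445,0],
    [0.033,-0.0445,0],
    [0.033,-0.0445,0],
    [0.033,-0.0445,0],
    [0.033,-0.0445,0]
  ],
  "turn": [
    [0,0,0.0175],
    [0,0,0.0175],
    [0,0,0.0175],
    [0,0,0.0175],
    [0,0,0.0175],
    [0,0,0.0175],
    [0,0,0.0175],
    [0,0,0.0175]
  ],
  "claw": [255,255,255,255,255,255,255,255]
}}

```text
t: 3.2
position: [0.6797, -0.0809, 0.2914]
eef_rot: [[-0.999, -0.047, 0.0], [-0.047, 0.999, 0.0], [-0.0, 0.0, -1.0]]
force: [1.4, 0.9, -0.3]
gripper_width: -0.0002
grip_force: 0.0
```

Request:
{"op": "servo_tool", "data": {
  "offset": [
    [-0.005,0,-0.045],
    [-0.005,0,-0.045],
    [-0.005,0,-0.045],
    [-0.005,0,-0.007],
    [-0.02,0,0],
    [-0.015,0,0],
    [-0.006,0,0],
    [0,0,0]
  ],
  "turn": [
    [0,0,0],
    [0,0,0],
    [0,0,0],
    [0,0,0],
    [0,0,0],
    [0,0,0],
    [0,0,0],
    [0,0,0]
  ],
  "claw": [255,255,255,255,255,255,255,255]
}}

```text
t: 4.2
position: [0.6184, -0.0797, 0.1507]
eef_rot: [[-0.999, -0.046, 0.002], [-0.046, 0.999, 0.0], [-0.002, 0.0, -1.0]]
force: [0.2, -0.6, 0.1]
gripper_width: -0.0003
grip_force: 0.0
```

Run:
```python
import numpy as np
p=lambda t,r=.11:np.array([.6114-r*np.cos(t)+.0155*np.sin(t)+.011,.038+r*np.sin(t)+.0155*np.cos(t)])
ts=np.r_[np.linspace(1.357,.4,18),np.linspace(.36,0,11)[0:]]
q=np.array([p(t) for t in ts]);print(q[0]);print(np.c_[ts[1:],np.diff(q,axis=0)*1000,q[1:]].round(3))
from h import *
s=snap("scene");save(s,"b");cv2.imwrite("pics/b1.png",cv2.resize(s["frame"][100:380,190:470,::-1],None,fx=2,fy=2))
```

```text
[0.61420826 0.14878423]
[[ 1.301 -6.22  -0.636  0.608  0.148]
 [ 1.244 -6.175 -0.985  0.602  0.147]
 [ 1.188 -6.109 -1.331  0.596  0.146]
 [ 1.132 -6.025 -1.673  0.59   0.144]
 [ 1.076 -5.921 -2.009  0.584  0.142]
 [ 1.019 -5.799 -2.339  0.578  0.14 ]
 [ 0.963 -5.658 -2.662  0.572  0.137]
 [ 0.907 -5.499 -2.976  0.567  0.134]
 [ 0.85  -5.323 -3.281  0.561  0.131]
 [ 0.794 -5.13  -3.575  0.556  0.127]
 [ 0.738 -4.921 -3.858  0.551  0.123]
 [ 0.681 -4.696 -4.129  0.547  0.119]
 [ 0.625 -4.456 -4.386  0.542  0.115]
 [ 0.569 -4.202 -4.63   0.538  0.11 ]
 [ 0.513 -3.935 -4.859  0.534  0.105]
 [ 0.456 -3.656 -5.073  0.53   0.1  ]
 [ 0.4   -3.364 -5.27   0.527  0.095]
 [ 0.36  -2.208 -3.856  0.525  0.091]
 [ 0.324 -1.854 -3.543  0.523  0.088]
 [ 0.288 -1.725 -3.608  0.521  0.084]
 [ 0.252 -1.594 -3.667  0.52   0.08 ]
 [ 0.216 -1.461 -3.722  0.518  0.077]
 [ 0.18  -1.326 -3.773  0.517  0.073]
 [ 0.144 -1.189 -3.818  0.516  0.069]
 [ 0.108 -1.051 -3.858  0.515  0.065]
 [ 0.072 -0.912 -3.894  0.514  0.061]
 [ 0.036 -0.771 -3.924  0.513  0.057]
 [ 0.    -0.629 -3.949  0.512  0.054]]
```

View pics/b1.png

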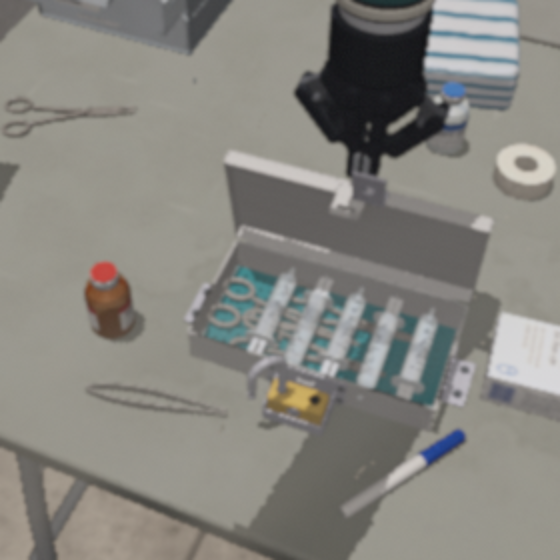

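The picture shows the closed fingers right behind the upright lid (around 365,160 in the crop). Next I push along the arc.

Request:
{"op": "servo_tool", "data": {
  "offset": [
    [-0.006,0,-0.001],
    [-0.006,0,-0.001],
    [-0.006,0,-0.002],
    [-0.006,0,-0.001],
    [-0.006,0,-0.002],
    [-0.006,0,-0.002],
    [-0.006,0,-0.002],
    [-0.006,0,-0.003]
  ],
  "turn": [
    [0,0,0],
    [0,0,0],
    [0,0,0],
    [0,0,0],
    [0,0,0],
    [0,0,0],
    [0,0,0],
    [0,0,0]
  ],
  "claw": [255,255,255,255,255,255,255,255]
}}

```text
t: 5.25
position: [0.5692, -0.0797, 0.1351]
eef_rot: [[-0.999, -0.046, -0.0], [-0.046, 0.999, 0.0], [0.0, 0.0, -1.0]]
force: [0.1, 0.1, 0.7]
gripper_width: -0.0004
grip_force: 0.3
```

Request:
{"op": "servo_tool", "data": {
  "offset": [
    [-0.005,0,-0.003],
    [-0.005,0,-0.003],
    [-0.005,0,-0.004],
    [-0.005,0,-0.004],
    [-0.005,0,-0.004],
    [-0.004,0,-0.004],
    [-0.004,0,-0.005],
    [-0.004,0,-0.005]
  ],
  "turn": [
    [0,0,0],
    [0,0,0],
    [0,0,0],
    [0,0,0],
    [0,0,0],
    [0,0,0],
    [0,0,0],
    [0,0,0]
  ],
  "claw": [255,255,255,255,255,255,255,255]
}}

```text
t: 6.25
position: [0.5323, -0.0797, 0.1029]
eef_rot: [[-0.999, -0.046, -0.0], [-0.046, 0.999, 0.0], [0.0, 0.0, -1.0]]
force: [0.5, 0.0, 0.5]
gripper_width: -0.0001
grip_force: 0.0
```

Request:
{"op": "servo_tool", "data": {
  "offset": [
    [-0.003,0,-0.004],
    [-0.003,0,-0.004],
    [-0.003,0,-0.004],
    [-0.002,0,-0.004],
    [-0.002,0,-0.004],
    [-0.002,0,-0.004],
    [-0.001,0,-0.004],
    [-0.001,0,-0.004]
  ],
  "turn": [
    [0,0,0],
    [0,0,0],
    [0,0,0],
    [0,0,0],
    [0,0,0],
    [0,0,0],
    [0,0,0],
    [0,0,0]
  ],
  "claw": [255,255,255,255,255,255,255,255]
}}

```text
t: 7.25
position: [0.5156, -0.0797, 0.071]
eef_rot: [[-0.999, -0.046, 0.0], [-0.046, 0.999, -0.0], [-0.0, -0.0, -1.0]]
force: [0.2, -0.8, 0.1]
gripper_width: 0.0001
grip_force: 0.0
```

Run:
```python
from h import *
print(robot.get_state()["force"])
s=snap("scene");cv2.imwrite("pics/d1.png",cv2.resize(s["frame"][100:380,190:470,::-1],None,fx=2,fy=2))
```

```text
[ 0.22787552 -0.78953621  0.07038666]
```

View pics/d1.png

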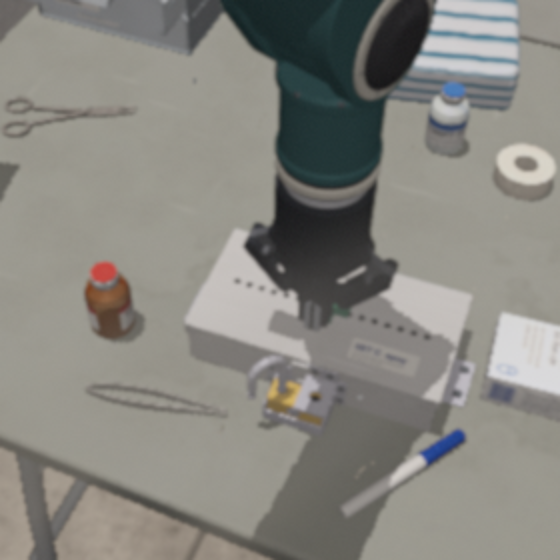

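The lid has gone down almost shut, with the fingers (315,315) over it. I follow it down to be sure it is closed.

Request:
{"op": "servo_tool", "data": {
  "offset": [
    [-0.001,0,-0.004],
    [-0.001,0,-0.004],
    [-0.001,0,-0.003],
    [0,0,-0.002],
    [0,0,-0.002],
    [0,0,-0.002],
    [0,0,-0.001],
    [0,0,-0.001]
  ],
  "turn": [
    [0,0,0],
    [0,0,0],
    [0,0,0],
    [0,0,0],
    [0,0,0],
    [0,0,0],
    [0,0,0],
    [0,0,0]
  ],
  "claw": [255,255,255,255,255,255,255,255]
}}

```text
t: 8.3
position: [0.5127, -0.0797, 0.0533]
eef_rot: [[-0.999, -0.046, -0.0], [-0.046, 0.999, 0.001], [0.0, 0.001, -1.0]]
force: [-5.9, -0.4, 18.1]
gripper_width: 0.0002
grip_force: 9.5
```

Request:
{"op": "servo_tool", "data": {
  "offset": [
    [0,0,0.005],
    [0,0,0.01],
    [0,0,0.02],
    [0,0,0.02],
    [0,0,0.02],
    [0,0,0.02],
    [0,0,0.01],
    [0,0,0]
  ],
  "turn": [
    [0,0,0],
    [0,0,0],
    [0,0,0],
    [0,0,0],
    [0,0,0],
    [0,0,0],
    [0,0,0],
    [0,0,0]
  ],
  "claw": [180,180,180,180,180,180,180,180],
  "force": 20
}}

```text
t: 9.3
position: [0.513, -0.0797, 0.1579]
eef_rot: [[-0.999, -0.046, 0.001], [-0.046, 0.999, 0.0], [-0.001, 0.0, -1.0]]
force: [0.8, -0.3, -0.8]
gripper_width: 0.0255
grip_force: 0.0
```

Run:
```python
from h import *
st=robot.get_state();print(st["qpos"],st["position"],st["gripper_width"],st["force"])
for c in ["scene","wrist","top"]:
    s=snap(c)
    for sr in models.masks_of(c,"shackle"):
        S=pts(s,sr["region"])
        if len(S)<10: continue
        print(c,sr["conf"],sr["at"],np.median(S,0),len(S))
        H=S[(S[:,2]>.065)&(S[:,2]<.095)&(S[:,0]<.49)]
        if len(H)>10:
            l=cv2.fitLine(H[:,:2].astype(np.float32),cv2.DIST_HUBER,0,.001,.001).ravel()
            print(" line",len(H),H.mean(0),l,np.percentile(H,[2,98],axis=0).round(4).tolist())
    L=models.masks_of(c,"drug_case_lid")
    if L:
        Q=pts(s,L[0]["region"]);Q=Q[(Q[:,2]>.04)&(Q[:,2]<.065)]
        A=np.c_[Q[:,:2],np.ones(len(Q))];print(c,"lid",np.linalg.lstsq(A,Q[:,2],rcond=None)[0],np.median(Q,0),cv2.minAreaRect(Q[:,:2].astype(np.float32)*1000))
    save(s,"e_"+c)
```

```text
[-0.23092536  0.3513887   0.38768353  2.00816515 -0.18061797  0.81298669
  1.87684509] [ 0.51297909 -0.07965481  0.15789049] 0.02553735614562321 [ 0.77417168 -0.30225224 -0.84891469]
scene 0.47 [323.7, 283.3] [ 0.45295396 -0.0649835   0.07675068] 139
 line 95 [ 0.44963527 -0.06309979  0.08040047] [ 0.7679997  -0.6404502   0.4477311  -0.06203301] [[0.4376, -0.0747, 0.0667], [0.462, -0.0535, 0.0884]]
scene lid [0.01548234 0.00056075 0.04387414] [ 0.53975964 -0.09191127  0.05251567] ((547.16064453125, -83.4446029663086), (130.33119201660156, 234.5690460205078), 2.330941915512085)
wrist 0.8 [360.0, 146.7] [ 0.45311921 -0.06143992  0.08458665] 1006
 line 924 [ 0.45297834 -0.0617185   0.08363691] [ 0.78455555 -0.62005854  0.45297834 -0.06171849] [[0.4392, -0.0737, 0.0695], [0.4667, -0.0508, 0.0886]]
wrist lid [0.00815354 0.00015604 0.04891659] [ 0.53336953 -0.08283456  0.05343408] ((548.322998046875, -82.40704345703125), (128.53286743164062, 234.27188110351562), 2.4782707691192627)
top 0.57 [318.1, 229.7] [ 0.54648751 -0.00476546  0.0525691 ] 3392
top lid [ 0.00096102 -0.001341    0.05223679] [ 0.54837487 -0.00822876  0.05280648] ((544.8416137695312, -17.833499908447266), (124.77363586425781, 98.09214782714844), 2.3551414012908936)
```

View pics/e_wrist.png

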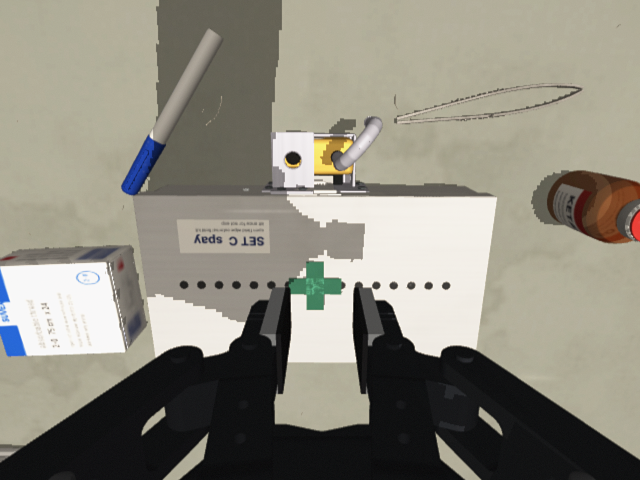

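The wrist view shows the lid flat and shut, the eye hole at (293,158), and the shackle running from (338,160) to (372,125). Next I turn the tool and straddle the bow.

Request:
{"op": "servo_tool", "data": {
  "offset": [
    [-0.008,0.002,0],
    [-0.008,0.002,0],
    [-0.008,0.002,0],
    [-0.008,0.002,0],
    [-0.008,0.002,0],
    [-0.008,0.002,0],
    [-0.007,0.003,0],
    [-0.006,0.0025,0]
  ],
  "turn": [
    [0,0,-0.1607],
    [0,0,-0.1607],
    [0,0,-0.1607],
    [0,0,-0.1607],
    [0,0,-0.1607],
    [0,0,-0.1607],
    [0,0,-0.1607],
    [0,0,-0.1607]
  ],
  "claw": [180,180,180,180,180,180,180,180]
}}

```text
t: 10.75
position: [0.4514, -0.0621, 0.1572]
eef_rot: [[-0.32, 0.947, -0.0], [0.947, 0.32, 0.0], [0.0, -0.0, -1.0]]
force: [0.2, 0.0, 0.2]
gripper_width: 0.0256
grip_force: 0.0
```

Request:
{"op": "servo_tool", "data": {
  "offset": [
    [0,0,0],
    [0,0,0],
    [0,0,0],
    [0,0,0],
    [0,0,0],
    [0,0,0],
    [0,0,0],
    [0,0,0]
  ],
  "turn": [
    [0,0,-0.1607],
    [0,0,-0.1607],
    [0,0,-0.1607],
    [0,0,-0.1607],
    [0,0,-0.1607],
    [0,0,-0.1607],
    [0,0,-0.1607],
    [0,0,-0.1607]
  ],
  "claw": [180,180,180,180,180,180,180,180]
}}

```text
t: 11.75
position: [0.4516, -0.0621, 0.1573]
eef_rot: [[0.819, 0.574, 0.0], [0.574, -0.819, 0.0], [0.0, 0.0, -1.0]]
force: [0.8, -0.5, -0.2]
gripper_width: 0.0252
grip_force: 0.0
```

Request:
{"op": "servo_tool", "data": {
  "offset": [
    [0,0,0],
    [0,0,0],
    [0,0,0],
    [0,0,0],
    [0,0,0],
    [0,0,0],
    [0,0,0],
    [0,0,0]
  ],
  "turn": [
    [0,0,-0.1607],
    [0,0,-0.1607],
    [0,0,-0.1607],
    [0,0,-0.1607],
    [0,0,-0.1607],
    [0,0,-0.1607],
    [0,0,-0.1607],
    [0,0,-0.1607]
  ],
  "claw": [180,180,180,180,180,180,180,180]
}}

```text
t: 12.75
position: [0.4517, -0.062, 0.1573]
eef_rot: [[0.781, -0.624, 0.0], [-0.624, -0.781, 0.0], [-0.0, -0.0, -1.0]]
force: [0.3, -0.1, -0.5]
gripper_width: 0.0252
grip_force: 0.0
```

Run:
```python
from h import *
st=robot.get_state();print(st["t"],st["qpos"][6],st["position"],st["eef_rot"].tolist() if hasattr(st["eef_rot"],'tolist') else st["eef_rot"],st["gripper_width"])
s=snap("wrist");save(s,"f")
for sr in models.masks_of("wrist","shackle")[:2]:
    S=pts(s,sr["region"]);H=S[(S[:,2]>.065)&(S[:,2]<.095)&(S[:,0]<.49)]
    l=cv2.fitLine(H[:,:2].astype(np.float32),cv2.DIST_HUBER,0,.001,.001).ravel()
    print(sr["conf"],len(H),H.mean(0),l,np.percentile(H,[1,99],axis=0).round(4).tolist())
```

```text
12.75 -1.4753696616134777 [ 0.45169127 -0.06204738  0.15727029] [[0.7813157866322914, -0.6241359156764372, 1.794154019994735e-05], [-0.6241359151558, -0.7813157838991204, 7.240673326902575e-05], [-3.117363422426883e-05, -6.777048337356872e-05, -0.9999999972176831]] 0.02517547643027621
0.76 757 [ 0.4575695  -0.06459744  0.08307038] [ 0.7879969  -0.6156792   0.4575695  -0.06459744] [[0.4413, -0.0747, 0.0671], [0.4695, -0.0514, 0.0889]]
```

View pics/f.png

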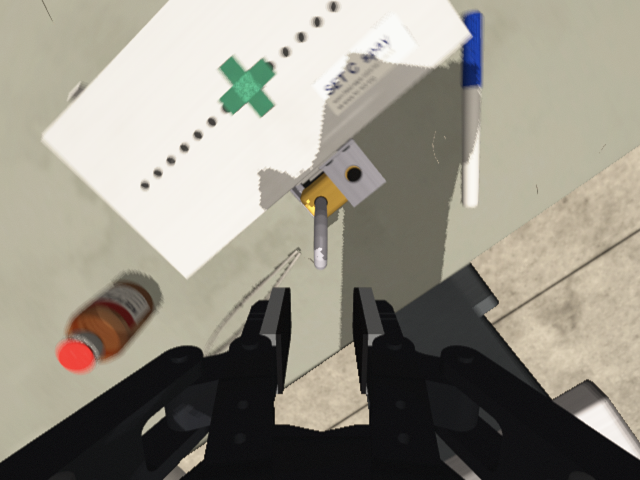

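The shackle bow (320,200–265) lines up with the middle of the finger gap. I descend and grip it.

Request:
{"op": "servo_tool", "data": {
  "offset": [
    [0.0012,0,-0.02],
    [0,0,-0.02],
    [0,0,-0.02],
    [0,0,-0.015],
    [0,0,-0.01],
    [0,0,-0.006],
    [0,0,0],
    [0,0,0]
  ],
  "turn": [
    [0,0,0],
    [0,0,0],
    [0,0,0],
    [0,0,0],
    [0,0,0],
    [0,0,0],
    [0,0,0],
    [0,0,0]
  ],
  "claw": [180,180,180,180,180,180,180,180]
}}

```text
t: 13.85
position: [0.4531, -0.0622, 0.0666]
eef_rot: [[0.785, -0.62, 0.001], [-0.62, -0.785, -0.0], [0.001, -0.0, -1.0]]
force: [-0.2, -0.5, 0.4]
gripper_width: 0.0249
grip_force: 0.0
```

Request:
{"op": "servo_tool", "data": {
  "offset": [
    [0,0,0],
    [0,0,0],
    [0,0,0],
    [0,0,0],
    [0,0,0],
    [0,0,0],
    [0,0,0],
    [0,0,0]
  ],
  "turn": [
    [0,0,0],
    [0,0,0],
    [0,0,0],
    [0,0,0],
    [0,0,0],
    [0,0,0],
    [0,0,0],
    [0,0,0]
  ],
  "claw": [200,205,210,215,220,225,230,235],
  "force": 20
}}

```text
t: 14.85
position: [0.4529, -0.0621, 0.0663]
eef_rot: [[0.785, -0.62, 0.0], [-0.62, -0.785, 0.0], [-0.0, -0.0, -1.0]]
force: [1.2, 0.8, -0.4]
gripper_width: 0.0068
grip_force: 19.5
```

Run:
```python
import numpy as np
H=np.array([.4648,-.0718]);d=np.array([.4529,-.0621])-H
a=np.linspace(0,2.2816,25)
p=np.array([H+[np.cos(t)*d[0]-np.sin(t)*d[1],np.sin(t)*d[0]+np.cos(t)*d[1]] for t in a])
q=np.round(p,4);print(a[1]);print((np.diff(q,axis=0)).round(4).tolist(),p[-1])
```

```text
0.09506666666666667
[[-0.0009, -0.0012], [-0.0007, -0.0012], [-0.0006, -0.0013], [-0.0006, -0.0014], [-0.0003, -0.0014], [-0.0003, -0.0015], [0.0, -0.0014], [0.0, -0.0015], [0.0002, -0.0014], [0.0003, -0.0014], [0.0004, -0.0014], [0.0006, -0.0014], [0.0007, -0.0013], [0.0009, -0.0012], [0.0009, -0.0011], [0.001, -0.001], [0.0011, -0.0009], [0.0013, -0.0008], [0.0012, -0.0007], [0.0014, -0.0006], [0.0014, -0.0004], [0.0014, -0.0003], [0.0015, -0.0002], [0.0014, 0.0]] [ 0.46521305 -0.08714697]
```

Request:
{"op": "servo_tool", "data": {
  "offset": [
    [-0.0009,-0.0012,0],
    [-0.0007,-0.0012,0],
    [-0.0006,-0.0013,0],
    [-0.0006,-0.0014,0],
    [-0.0003,-0.0014,0],
    [-0.0003,-0.0015,0],
    [0,-0.0014,0],
    [0,-0.0015,0]
  ],
  "turn": [
    [0,0,0.095],
    [0,0,0.095],
    [0,0,0.095],
    [0,0,0.095],
    [0,0,0.095],
    [0,0,0.095],
    [0,0,0.095],
    [0,0,0.095]
  ],
  "claw": [235,235,235,235,235,235,235,235]
}}

```text
t: 15.85
position: [0.4498, -0.0726, 0.0663]
eef_rot: [[0.996, 0.094, 0.001], [0.094, -0.996, 0.001], [0.001, -0.001, -1.0]]
force: [2.0, 1.3, -1.8]
gripper_width: 0.0073
grip_force: 19.5
```

Request:
{"op": "servo_tool", "data": {
  "offset": [
    [0.0002,-0.0014,0],
    [0.0003,-0.0014,0],
    [0.0004,-0.0014,0],
    [0.0006,-0.0014,0],
    [0.0007,-0.0013,0],
    [0.0009,-0.0012,0],
    [0.0009,-0.0011,0],
    [0.001,-0.001,0]
  ],
  "turn": [
    [0,0,0.095],
    [0,0,0.095],
    [0,0,0.095],
    [0,0,0.095],
    [0,0,0.095],
    [0,0,0.095],
    [0,0,0.095],
    [0,0,0.095]
  ],
  "claw": [235,235,235,235,235,235,235,235]
}}

```text
t: 16.85
position: [0.4548, -0.0824, 0.0663]
eef_rot: [[0.657, 0.754, 0.0], [0.754, -0.657, 0.001], [0.001, -0.0, -1.0]]
force: [1.5, 3.3, -0.8]
gripper_width: 0.0069
grip_force: 19.5
```

Request:
{"op": "servo_tool", "data": {
  "offset": [
    [0.0011,-0.0009,0],
    [0.0013,-0.0008,0],
    [0.0012,-0.0007,0],
    [0.0014,-0.0006,0],
    [0.0014,-0.0004,0],
    [0.0014,-0.0003,0],
    [0.0015,-0.0002,0],
    [0.0014,0,0]
  ],
  "turn": [
    [0,0,0.095],
    [0,0,0.095],
    [0,0,0.095],
    [0,0,0.095],
    [0,0,0.095],
    [0,0,0.095],
    [0,0,0.095],
    [0,0,0.095]
  ],
  "claw": [235,235,235,235,235,235,235,235]
}}

```text
t: 17.85
position: [0.4652, -0.0861, 0.0663]
eef_rot: [[-0.044, 0.999, -0.0], [0.999, 0.044, 0.001], [0.001, -0.0, -1.0]]
force: [0.2, 3.4, 0.1]
gripper_width: 0.0069
grip_force: 19.6
```

Request:
{"op": "servo_tool", "data": {
  "offset": [
    [0,0,0],
    [0,0,0],
    [0,0,0],
    [0,0,0],
    [0,0,0.02],
    [0,0,0.03],
    [0,0,0.03],
    [0,0,0.011]
  ],
  "turn": [
    [0,0,0],
    [0,0,0],
    [0,0,0],
    [0,0,0],
    [0,0,0],
    [0,0,0],
    [0,0,0],
    [0,0,0]
  ],
  "claw": [235,180,180,180,180,180,180,180]
}}

```text
t: 18.85
position: [0.4659, -0.0874, 0.1586]
eef_rot: [[-0.04, 0.999, 0.003], [0.999, 0.04, 0.0], [0.0, 0.003, -1.0]]
force: [0.4, -0.0, 0.1]
gripper_width: 0.0249
grip_force: 0.0
```

Run:
```python
from h import *
st=robot.get_state();print(st["t"],st["position"],st["force"])
for c in ["wrist","scene"]:
  s=snap(c);save(s,"g_"+c)
  for sr in models.masks_of(c,"shackle")[:2]:
    S=pts(s,sr["region"]);H=S[(S[:,2]>.065)&(S[:,2]<.095)&(S[:,0]<.49)]
    if len(H)<20: continue
    l=cv2.fitLine(H[:,:2].astype(np.float32),cv2.DIST_HUBER,0,.001,.001).ravel()
    print(c,sr["conf"],len(H),H.mean(0),l,np.percentile(H,[1,99],axis=0).round(4).tolist())
```

```text
18.85 [ 0.46591161 -0.08741524  0.1586414 ] [ 0.40716184 -0.03532171  0.1195811 ]
wrist 0.91 768 [ 0.46617692 -0.08107645  0.08299799] [ 0.03905765 -0.99923694  0.46617693 -0.08107646] [[0.4622, -0.1016, 0.0669], [0.4701, -0.0668, 0.0888]]
scene 0.52 133 [ 0.46339294 -0.08829076  0.07973769] [ 0.07283558 -0.99734396  0.46283737 -0.08838556] [[0.4603, -0.1052, 0.0659], [0.4692, -0.0694, 0.0886]]
```

View pics/g_wrist.png

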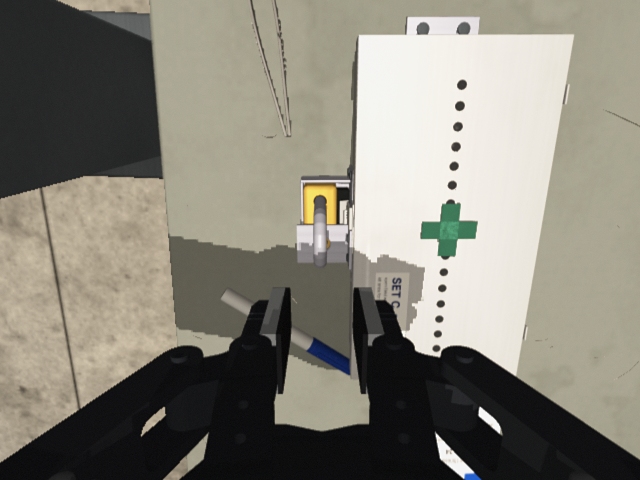

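The shackle lies parallel to the front with its free leg over the eye hole (320,200–262); the measured direction of 0.039 matches the case yaw of 0.042. Next I close the fingers and press down in small steps.

Request:
{"op": "servo_tool", "data": {
  "offset": [
    [0,0.0005,0],
    [0,0,0],
    [0,0,-0.015],
    [0,0,-0.02],
    [0,0,-0.018],
    [0,0,-0.012],
    [0,0,-0.002],
    [0,0,0]
  ],
  "turn": [
    [0,0,0],
    [0,0,0],
    [0,0,0],
    [0,0,0],
    [0,0,0],
    [0,0,0],
    [0,0,0],
    [0,0,0]
  ],
  "claw": [255,255,255,255,255,255,255,255]
}}

```text
t: 20.05
position: [0.4653, -0.0868, 0.0903]
eef_rot: [[-0.04, 0.999, 0.0], [0.999, 0.04, -0.0], [-0.0, 0.0, -1.0]]
force: [0.4, 0.2, -0.4]
gripper_width: 0.0001
grip_force: 0.0
```

Request:
{"op": "servo_tool", "data": {
  "offset": [
    [0,0,-0.001],
    [0,0,-0.001],
    [0,0,-0.001],
    [0,0,-0.001],
    [0,0,-0.001],
    [0,0,-0.001],
    [0,0,0],
    [0,0,0]
  ],
  "turn": [
    [0,0,0],
    [0,0,0],
    [0,0,0],
    [0,0,0],
    [0,0,0],
    [0,0,0],
    [0,0,0],
    [0,0,0]
  ],
  "claw": [255,255,255,255,255,255,255,255]
}}

```text
t: 21.05
position: [0.4651, -0.0867, 0.0843]
eef_rot: [[-0.04, 0.999, -0.0], [0.999, 0.04, -0.0], [-0.0, -0.0, -1.0]]
force: [1.4, -0.4, 0.0]
gripper_width: 0.0002
grip_force: 0.2
```

Request:
{"op": "servo_tool", "data": {
  "offset": [
    [0,0,-0.0005],
    [0,0,-0.0005],
    [0,0,-0.0005],
    [0,0,0],
    [0,0,0],
    [0,0,0],
    [0,0,0],
    [0,0,0]
  ],
  "turn": [
    [0,0,0],
    [0,0,0],
    [0,0,0],
    [0,0,0],
    [0,0,0],
    [0,0,0],
    [0,0,0],
    [0,0,0]
  ],
  "claw": [255,255,255,255,255,255,255,255]
}}

```text
t: 22.05
position: [0.4652, -0.0867, 0.0828]
eef_rot: [[-0.04, 0.999, 0.0], [0.999, 0.04, -0.0], [-0.0, 0.0, -1.0]]
force: [-0.4, 0.1, 0.6]
gripper_width: 0.0
grip_force: 0.3
```

Past the eye face without resistance, so the leg is in the hole.

Request:
{"op": "servo_tool", "data": {
  "offset": [
    [0,0,-0.001],
    [0,0,-0.001],
    [0,0,-0.001],
    [0,0,-0.001],
    [0,0,-0.001],
    [0,0,-0.001],
    [0,0,0],
    [0,0,0]
  ],
  "turn": [
    [0,0,0],
    [0,0,0],
    [0,0,0],
    [0,0,0],
    [0,0,0],
    [0,0,0],
    [0,0,0],
    [0,0,0]
  ],
  "claw": [255,255,255,255,255,255,255,255]
}}

```text
t: 23.05
position: [0.4651, -0.0867, 0.0768]
eef_rot: [[-0.04, 0.999, -0.0], [0.999, 0.04, -0.0], [-0.0, -0.0, -1.0]]
force: [0.5, 0.2, 1.0]
gripper_width: -0.0001
grip_force: 0.7
```

Request:
{"op": "servo_tool", "data": {
  "offset": [
    [0,0,-0.0005],
    [0,0,-0.0005],
    [0,0,-0.0005],
    [0,0,-0.0005],
    [0,0,0],
    [0,0,0],
    [0,0,0],
    [0,0,0]
  ],
  "turn": [
    [0,0,0],
    [0,0,0],
    [0,0,0],
    [0,0,0],
    [0,0,0],
    [0,0,0],
    [0,0,0],
    [0,0,0]
  ],
  "claw": [255,255,255,255,255,255,255,255]
}}

```text
t: 24.05
position: [0.4652, -0.0867, 0.0748]
eef_rot: [[-0.04, 0.999, 0.0], [0.999, 0.04, -0.0], [-0.0, 0.0, -1.0]]
force: [0.4, -0.1, 1.6]
gripper_width: 0.0002
grip_force: 0.8
```

Request:
{"op": "servo_tool", "data": {
  "offset": [
    [0,0,-0.0005],
    [0,0,-0.0005],
    [0,0,-0.0005],
    [0,0,-0.0005],
    [0,0,0],
    [0,0,0],
    [0,0,0],
    [0,0,0]
  ],
  "turn": [
    [0,0,0],
    [0,0,0],
    [0,0,0],
    [0,0,0],
    [0,0,0],
    [0,0,0],
    [0,0,0],
    [0,0,0]
  ],
  "claw": [255,255,255,255,255,255,255,255]
}}

```text
t: 25.05
position: [0.4651, -0.0867, 0.0728]
eef_rot: [[-0.04, 0.999, 0.0], [0.999, 0.04, -0.0], [-0.0, 0.0, -1.0]]
force: [-0.1, 0.2, 1.9]
gripper_width: -0.0001
grip_force: 0.9
```

Request:
{"op": "servo_tool", "data": {
  "offset": [
    [0,0,-0.0005],
    [0,0,-0.0005],
    [0,0,-0.0005],
    [0,0,-0.0005],
    [0,0,0],
    [0,0,0],
    [0,0,0],
    [0,0,0]
  ],
  "turn": [
    [0,0,0],
    [0,0,0],
    [0,0,0],
    [0,0,0],
    [0,0,0],
    [0,0,0],
    [0,0,0],
    [0,0,0]
  ],
  "claw": [255,255,255,255,255,255,255,255]
}}

```text
t: 26.05
position: [0.4651, -0.0867, 0.0708]
eef_rot: [[-0.04, 0.999, 0.0], [0.999, 0.04, -0.0], [-0.0, 0.0, -1.0]]
force: [0.3, 0.3, 2.3]
gripper_width: -0.0002
grip_force: 1.0
```

Request:
{"op": "servo_tool", "data": {
  "offset": [
    [0,0,-0.0005],
    [0,0,-0.0005],
    [0,0,-0.0005],
    [0,0,-0.0005],
    [0,0,0],
    [0,0,0],
    [0,0,0],
    [0,0,0]
  ],
  "turn": [
    [0,0,0],
    [0,0,0],
    [0,0,0],
    [0,0,0],
    [0,0,0],
    [0,0,0],
    [0,0,0],
    [0,0,0]
  ],
  "claw": [255,255,255,255,255,255,255,255]
}}

```text
t: 27.05
position: [0.4651, -0.0867, 0.0688]
eef_rot: [[-0.04, 0.999, 0.0], [0.999, 0.04, -0.0], [-0.0, 0.0, -1.0]]
force: [0.7, -0.9, 2.3]
gripper_width: 0.0
grip_force: 1.1
```

Request:
{"op": "servo_tool", "data": {
  "offset": [
    [0,0,-0.0005],
    [0,0,-0.0005],
    [0,0,-0.0005],
    [0,0,-0.0005],
    [0,0,0],
    [0,0,0],
    [0,0,0],
    [0,0,0]
  ],
  "turn": [
    [0,0,0],
    [0,0,0],
    [0,0,0],
    [0,0,0],
    [0,0,0],
    [0,0,0],
    [0,0,0],
    [0,0,0]
  ],
  "claw": [255,255,255,255,255,255,255,255]
}}

```text
t: 28.05
position: [0.4651, -0.0867, 0.0668]
eef_rot: [[-0.04, 0.999, 0.0], [0.999, 0.04, -0.0], [-0.0, 0.0, -1.0]]
force: [0.6, -0.4, 2.3]
gripper_width: 0.0001
grip_force: 1.2
```

Request:
{"op": "servo_tool", "data": {
  "offset": [
    [0,0,-0.0005],
    [0,0,-0.0005],
    [0,0,-0.0005],
    [0,0,-0.0005],
    [0,0,0],
    [0,0,0],
    [0,0,0],
    [0,0,0]
  ],
  "turn": [
    [0,0,0],
    [0,0,0],
    [0,0,0],
    [0,0,0],
    [0,0,0],
    [0,0,0],
    [0,0,0],
    [0,0,0]
  ],
  "claw": [255,255,255,255,255,255,255,255]
}}

```text
t: 29.05
position: [0.4652, -0.0867, 0.065]
eef_rot: [[-0.04, 0.999, 0.0], [0.999, 0.04, 0.0], [0.0, 0.0, -1.0]]
force: [-1.5, -0.1, 5.6]
gripper_width: 0.0001
grip_force: 3.1
```

Request:
{"op": "servo_tool", "data": {
  "offset": [
    [0,0,-0.0005],
    [0,0,-0.0005],
    [0,0,-0.0005],
    [0,0,-0.0005],
    [0,0,0],
    [0,0,0],
    [0,0,0],
    [0,0,0]
  ],
  "turn": [
    [0,0,0],
    [0,0,0],
    [0,0,0],
    [0,0,0],
    [0,0,0],
    [0,0,0],
    [0,0,0],
    [0,0,0]
  ],
  "claw": [255,255,255,255,255,255,255,255]
}}

```text
t: 30.05
position: [0.4651, -0.0867, 0.0627]
eef_rot: [[-0.04, 0.999, -0.0], [0.999, 0.04, -0.0], [-0.0, -0.0, -1.0]]
force: [0.0, -0.9, 2.0]
gripper_width: 0.0
grip_force: 1.1
```

Request:
{"op": "servo_tool", "data": {
  "offset": [
    [0,0,-0.0005],
    [0,0,-0.0005],
    [0,0,0],
    [0,0,0],
    [0,0,0],
    [0,0,0],
    [0,0,0],
    [0,0,0]
  ],
  "turn": [
    [0,0,0],
    [0,0,0],
    [0,0,0],
    [0,0,0],
    [0,0,0],
    [0,0,0],
    [0,0,0],
    [0,0,0]
  ],
  "claw": [255,255,255,255,255,255,255,255]
}}

```text
t: 31.05
position: [0.4652, -0.0867, 0.0618]
eef_rot: [[-0.04, 0.999, 0.0], [0.999, 0.04, -0.0], [-0.0, 0.0, -1.0]]
force: [-0.2, -0.2, 4.0]
gripper_width: -0.0002
grip_force: 1.8
```

Request:
{"op": "servo_tool", "data": {
  "offset": [
    [0,0,-0.0002],
    [0,0,-0.0002],
    [0,0,0],
    [0,0,0],
    [0,0,0],
    [0,0,0],
    [0,0,0],
    [0,0,0]
  ],
  "turn": [
    [0,0,0],
    [0,0,0],
    [0,0,0],
    [0,0,0],
    [0,0,0],
    [0,0,0],
    [0,0,0],
    [0,0,0]
  ],
  "claw": [255,255,255,255,255,255,255,255]
}}

```text
t: 32.05
position: [0.465, -0.0866, 0.0613]
eef_rot: [[-0.04, 0.999, -0.0], [0.999, 0.04, -0.0], [0.0, -0.0, -1.0]]
force: [-0.6, 0.3, 0.2]
gripper_width: 0.0001
grip_force: 0.0
```

Force fell to zero: the pawl has snapped over. I lift away and check that the shackle stays down.

Request:
{"op": "servo_tool", "data": {
  "offset": [
    [0,0,0.005],
    [0,0,0.015],
    [0,0,0.02],
    [0,0,0.02],
    [0,0,0.02],
    [0,0,0.02],
    [0,0,0],
    [0,0,0]
  ],
  "turn": [
    [0,0,0],
    [0,0,0],
    [0,0,0],
    [0,0,0],
    [0,0,0],
    [0,0,0],
    [0,0,0],
    [0,0,0]
  ],
  "claw": [255,255,255,255,255,255,255,255]
}}

```text
t: 33.05
position: [0.4649, -0.0865, 0.1614]
eef_rot: [[-0.04, 0.999, -0.0], [0.999, 0.04, 0.0], [0.0, -0.0, -1.0]]
force: [-0.3, 0.4, 0.0]
gripper_width: -0.0002
grip_force: 0.0
```

Run:
```python
from h import *
st=robot.get_state();print(st["t"],st["position"],st["force"])
for c in ["wrist","scene"]:
  s=snap(c);save(s,"k_"+c)
  for sr in models.masks_of(c,"shackle")[:2]:
    S=pts(s,sr["region"]);H=S[(S[:,0]<.49)&(S[:,2]>.045)]
    if len(H)<20: continue
    print(c,sr["conf"],len(H),np.percentile(H,[1,50,99],axis=0).round(4).tolist())
  P=pts(s);B=P[(abs(P[:,0]-.465)<.006)&(abs(P[:,1]+.087)<.006)&(P[:,2]<.12)];print("z at top point",np.percentile(B[:,2],[50,90,99]) if len(B) else None)
  if c=="wrist": cv2.imwrite("pics/k1.png",s["frame"][:,:,::-1])
```

```text
33.05 [ 0.46485967 -0.086492    0.16135747] [-0.34256504  0.42441258  0.02480155]
wrist 0.61 593 [[0.4619, -0.1013, 0.0456], [0.466, -0.081, 0.0583], [0.47, -0.0675, 0.0622]]
wrist 0.35 2413 [[0.4623, -0.1096, 0.0456], [0.4868, -0.0492, 0.0533], [0.4899, 0.0305, 0.0617]]
z at top point [0.05969022 0.06150147 0.0624963 ]
scene 0.55 103 [[0.4601, -0.1044, 0.0456], [0.463, -0.0884, 0.0563], [0.4679, -0.0704, 0.0616]]
z at top point [0.03616764 0.06041315 0.06183275]
```

View pics/k1.png

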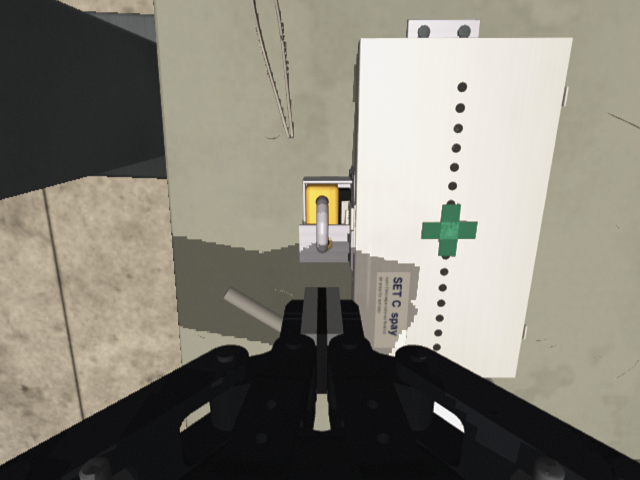

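The shackle (322,200–248) stays down by itself, with its top at about 61.5 mm and its leg through the eye. The lid is shut and the gripper is clear.

```bash
python3 -c "
from workcell import finish_job
print(finish_job())"
```

```text
the job is handed in; nothing more can be done
None
```

The case is locked and the job is handed in, result not reported back: the lid was lowered shut, and the shackle was pressed through the eye until it clicked and stays down by itself; the highest push I read on it was about 6 N.

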